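Open the ratchet clamp on a tied willow bundle

TASK

The willow bundle in the bundling clamp is tied, so let it go: flip the ball-ended pawl right over towards the jaws so that it rests off the rack, then draw the sliding jaw all the way back to its end stops. Leave the pawl flipped over, the bundle lying where it is on the clamp ready to be lifted out, and the things around the clamp undisturbed.

Things in the scene. Friction and masses are not known exactly. Their poses are not given: they have to be found in the camera images.
- clamp: Bundling clamp screwed down on the bench: beech board 130 (x) by 360 (y) by 22 mm thick, origin at the centre of its underside. Fixed beech jaw at the -y end: inner face at y = -152 mm, 100 mm wide, top 90 mm over the bench. A steel saw-toothed rack (16 mm pitch, tops 40 mm over the bench) runs along the middle. The sliding jaw opens along the clamp's own +y, away from the fixed jaw.
- jaw (a joint): Travel of the sliding jaw along the clamp's y, m: 0 as it starts, closed on the bundle; 0.100 fully back against the end stops. Slide friction about 3 N; it stays where it is left. Beech block 100 mm wide, 26 mm thick, top 88 mm over the bench, with a steel carriage behind it (+y, 62 mm high, 80 mm wide). With the pawl down it has only 1 to 2 mm of play towards +y.
- jaw_knob (a point): Point to grip on the round turned beech knob upright on the middle of the sliding jaw's top: 34 mm across where widest, from 88 to 135 mm over the bench; the point is on its axis, 116 mm over the bench.
- pawl (a joint): Angle of the steel pawl about its pin, rad: 0 = down, beak in the rack (as it starts); 0.98 = flipped fully over, at its stop. Grows as the ball swings up and over towards the jaw (-y). The beak clears the teeth above about 0.25; the ball's weight drops the pawl back below about 0.7 and holds it over above that. Under 1 N at the ball flips it.
- pawl_pin (a point): The pawl's pin: on the carriage, 75 mm behind (+y of) the sliding jaw's centre, 46 mm over the bench, parallel to the clamp's x.
- pawl_ball (a point): Centre of the 24 mm steel ball on the pawl's 8 mm thick lever, 75 mm from the pin. Down: lever leans 30 degrees from upright to +y, ball 111 mm over the bench. Flipped: it leans 26 degrees to -y. The beaked arm reaches 48 mm from the pin, level to +y when down, and turns with the lever (flipped, its end is about 90 mm over the bench).
- bundle: Bundle of willow sticks, 200 mm long and about 45 mm thick, six-sided, tied with twine near both ends, lying along the clamp's x on the base board between the jaws (it stands 40 mm high above the board); origin in the middle of its underside, x along the sticks. Weighs about 0.14 kg.
- jar: Bystander: glass feeding jar with clamp lid, 92 mm across, 126 mm high, origin under its centre.
- brush: Bystander: red plastic hand brush, 260 mm long, 65 mm high, lying on its bristles, head to its own +x, origin between head and handle.
- scoop: Bystander: steel scoop, 220 mm long, 45 mm high, mouth to its own +x, origin at the back of the pan, on its underside.
- end_stop (a point): Middle between the two steel stops on the rails, at the clamp's y = 121 mm, on the faces that the jaw's carriage meets when it is fully back; their tops are 46 mm over the bench.
Things that resemble listed ones, but are neither listed nor needed, are in the scene too. There is more than one size of the bundle; the one meant has the size given above.

How it is judged:
By the outcome, as a careful person would: the job done as asked, in the order asked, and still so for the second after the job is handed in, with the robot touching nothing.
It also fails if it takes over 42 s, if anything falls off the work surface, if the arm or the gripper's body presses on something with over 40 N, if the wrist force passes 120 N, or if a joint passes its speed limit or range.

ROBOT

A 6-joint arm with a two-finger parallel gripper is mounted at the origin on the work surface. World frame = base frame: x ahead of the robot, y to its left, z up, the work surface at z = 0. Lengths are in m, angles in degrees, forces in N, time in s.
With the tool pointing down it reaches from about 0.375 to 0.9 m from the base axis. Payload 3.1 kg.
Tool frame: the origin (TCP) lies on the centre line of the jaws, within the pads' length; the fingertips stand 11 mm ahead of it and the grasp point (between the pads) lies 8 mm behind it; z points along the fingers, y is the line along which they close (so a half turn about z gives the same grasp; the last joint's range is limited). The gripper opens to 87 mm and grips with 3 to 60 N. Pads are 19 mm wide; open, the fingers measure 117 mm over their backs; the gripper's body (75 mm by 190 mm) begins 51 mm behind the grasp point.
Start: joints at [-86.431, 30.224, 82.088, -0, 67.689, -10.227], TCP at [0.149, -0.607, 0.234] pointing down, gripper open.
Joint ranges: [-176.69, 176.69], [-43.24, 126.21], [12.49, 139.97], [-82, 262], [0, 151.66], [-163.58, 163.58]. Speed limits (degrees/s): [159.86, 159.86, 180, 180, 180, 180].

INTERFACE

Orientations are given as a 3x3 rotation matrix whose columns are the frame's x, y, z axes.
In Python, from rig import * gives the robot as it stands.
- The arm moves only by the shell command python3 -m inch 'ROWS'. ROWS is JSON, a list of rows, each an object of numbers: "gripper": the opening in per cent of the stroke, from 0 (shut) to 100 (fully open); "dx", "dy", "dz": the shift along the tool's x, y, z in mm; "turn": the turn about the tool's z in rad. A call has 1 to 12 rows; each row is the pose to reach, as a shift and turn from the pose commanded when the call began, along the tool's axes at that moment; what a row does not reach only later rows make up. A row lasts 1/10 s, in which the tool goes at most 50 mm and 8.59 degrees, less where a joint would pass 70% of its speed; a pose out of reach is approached as far as the arm can. A call with a gripper value outside its range is refused whole. The fingers move at their own pace and stop on an object; the grip force is fixed at half the most. Time passes only in rows, so rows that repeat a pose let the fingers close. It gives the time, the measured TCP pose, the force and the opening at its end, in the units of the state.
- read_state(): the state, without advancing time (a new reading comes with each control period).
- capture(name): name is "side" or "top"; returns the picture (480x640x3 uint8, red, green, blue); there is no depth.
- get_calibration(name): a dict with "camera_matrix" (3x3 intrinsics, pixels), "world_to_cam" (4x4, takes a point from world to camera coordinates). Camera axes: x right, y down, z forward; pixel columns grow to the right and rows downward; lengths in m; the calibration is good to about 2 mm. A picture is of the moment at which its call begins. get_calibration takes no time and is no camera call.
- hand_in(): hands the job in, once; it reports no verdict.
Trained networks look in the newest picture that a camera, given by its name, has taken for a name from the list of things; names that differ only in an ending like _2 or _b are one class to them, and where a whole thing is asked for, a point or a joint stands for the part that bears it (a point fixed in the world has none). Each returns a list of dicts, best first, with "score" (0 to 1); they miss things now and then, are a little off and sometimes report something else, mostly with a low value. They report only what shows in the picture. A call takes as long as a camera call. They do not tell look-alikes from the thing itself.
- recognise(camera, query): "extent" ([centre column, centre row, width, height] in pixels, round what is visible of it).
The state is a dict: "time_s": time; "joint_positions": joint angles; "qvel": joint speeds; "tau": joint torques, N m; "position": TCP position; "tcp_rot": TCP orientation; "force": force on the tool from outside, world axes, zero at the start; "moment": the same for the moment, N m; "opening": opening from 0.0 (shut) to 1.0 (fully open).
Only numpy, scipy, OpenCV 4.12 (cv2) and the standard library are available. Lean on these libraries where they do the work, as an engineer would, in place of code of your own. Each camera call takes 0.05 s, during which the arm holds its last target. There are 200 camera calls.

## Working session

There is one attempt and no reset: what is moved stays moved. The work goes in short steps, Python scripts to look and compute and a shell command to move; the robot and the scene stay as the last step left them, time stands still between calls to the robot, and variables do not carry over. Pictures are saved under pics/ and viewed, on a budget of 10 in all, crops included, one or two more only if the job needs it, and the job is handed in when it is done.

```bash
mkdir -p pics
python3 - <<'E'
from rig import *
import cv2,numpy as np
for c in("side","top"):
    im=capture(c); cv2.imwrite(f"pics/{c}0.png",im[:,:,::-1])
    k=get_calibration(c); print(c,np.round(k["camera_matrix"],1).tolist(),np.round(k["world_to_cam"],3).tolist())
    for q in("clamp","jaw_knob","pawl_ball","pawl_pin","bundle","jar","brush","scoop","end_stop"):
        print(q,[(round(d["score"],2),np.round(d["extent"]).astype(int).tolist()) for d in recognise(c,q)][:3])
s=read_state();print(s["time_s"],s["position"],np.round(s["tcp_rot"],3).tolist())
E
```

```text
side [[589.9, 0.0, 313.1], [0.0, 589.9, 240.2], [0.0, 0.0, 1.0]] [[-0.979, -0.202, -0.011, 0.431], [-0.128, 0.663, -0.738, 0.102], [0.157, -0.721, -0.675, 1.618], [0.0, 0.0, 0.0, 1.0]]
clamp [(0.78, [261, 253, 104, 110])]
jaw_knob [(0.64, [276, 234, 49, 60])]
pawl_ball [(0.75, [263, 243, 18, 26])]
pawl_pin [(0.88, [278, 232, 51, 50])]
bundle [(0.84, [333, 197, 14, 30]), (0.65, [293, 226, 64, 38]), (0.58, [371, 200, 12, 19])]
jar [(0.64, [188, 335, 44, 64])]
brush [(0.85, [317, 400, 124, 31])]
scoop [(0.71, [276, 168, 64, 24]), (0.36, [276, 233, 48, 59])]
end_stop [(0.95, [263, 254, 108, 111])]
top [[480.8, 0.0, 322.0], [0.0, 480.8, 242.0], [0.0, 0.0, 1.0]] [[0.072, -0.997, -0.001, 0.013], [-0.975, -0.07, -0.209, 0.451], [0.208, 0.016, -0.978, 1.271], [0.0, 0.0, 0.0, 1.0]]
clamp [(0.68, [331, 205, 133, 94])]
jaw_knob []
pawl_ball [(0.51, [328, 197, 15, 18])]
pawl_pin [(0.66, [346, 213, 52, 44])]
bundle [(0.93, [371, 221, 45, 65]), (0.85, [439, 257, 53, 8]), (0.73, [461, 378, 49, 61])]
jar [(0.93, [213, 160, 39, 43])]
brush [(0.66, [162, 274, 24, 93]), (0.45, [328, 196, 18, 16])]
scoop [(0.78, [486, 182, 33, 72])]
end_stop [(0.91, [328, 206, 134, 92])]
1.0 [ 0.14906986 -0.60692555  0.2335524 ] [[0.971, 0.238, 0.0], [0.238, -0.971, 0.0], [0.0, -0.0, -1.0]]
```

View pics/side0.png

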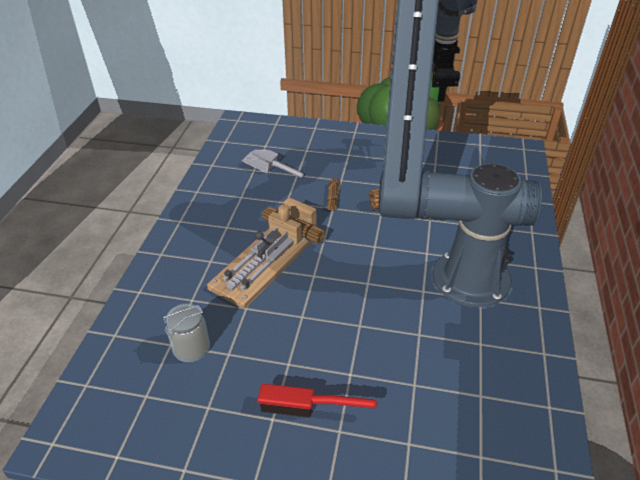

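View pics/top0.png

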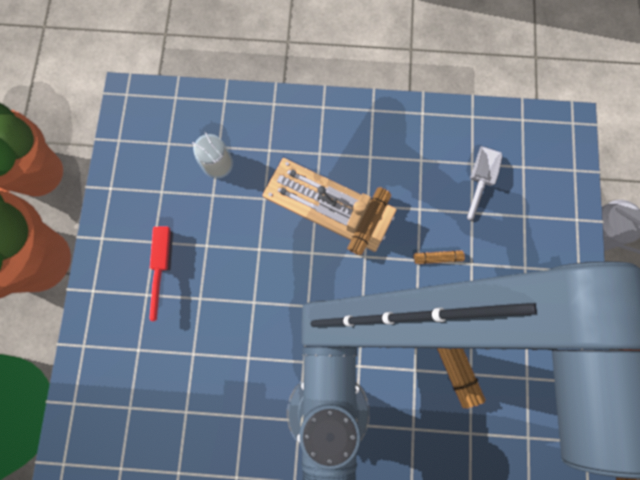

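The side view shows the clamp running from about (300,215) to (240,290), with its +y end near the jar. In the top view it runs from (390,230) to (275,180), also with +y towards the jar. I'll enlarge both views.

Run:
```python
import cv2,numpy as np
a=cv2.imread("pics/side0.png")[190:310,200:333]; b=cv2.imread("pics/top0.png")[150:270,260:400]
f=lambda m:cv2.resize(m,None,fx=5,fy=5,interpolation=cv2.INTER_CUBIC)
cv2.imwrite("pics/sc.png",f(a));cv2.imwrite("pics/tc.png",f(b))
```

```text
(no output)
```

View pics/sc.png

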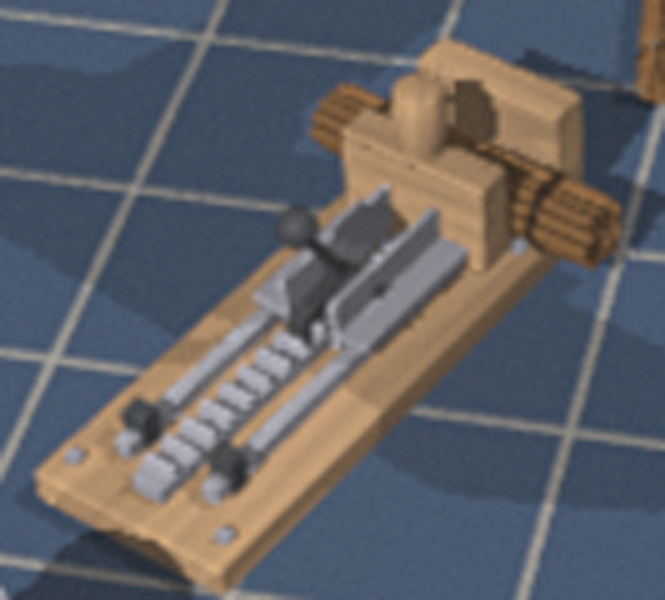

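View pics/tc.png

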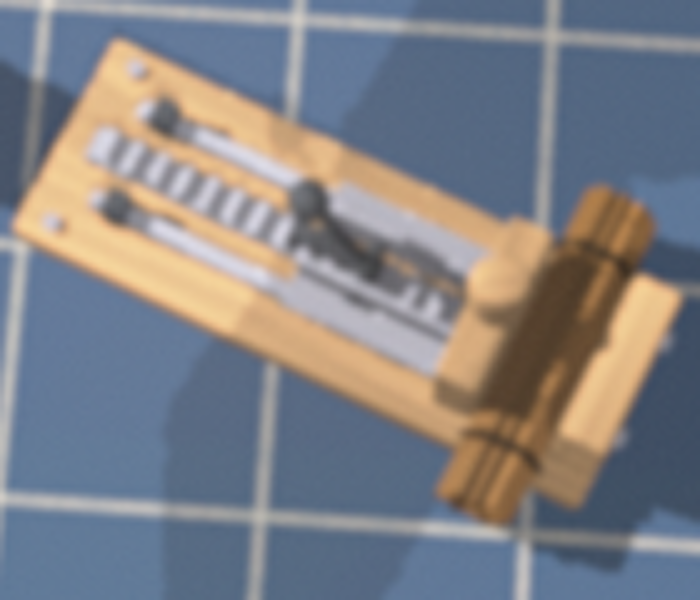

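Top crop: the ball is at about (322,189) full-frame px, the knob top at (361,206), and the +y board corners at (284,158) and (263,196). Side crop: the ball is at (259,235), the knob at (284,212), and the board corners at (208,285) and (245,305). Next I fit the clamp pose.

```bash
cat > h.py <<'E'
from rig import *
import numpy as np
from scipy.optimize import least_squares
K={c:(get_calibration(c)["camera_matrix"],get_calibration(c)["world_to_cam"]) for c in("side","top")}
def proj(c,P):
    k,T=map(np.array,K[c]); q=k@(T[:3,:3]@P+T[:3,3]); return q[:2]/q[2]
def tri(pts): # dict cam->px
    return least_squares(lambda P:np.concatenate([proj(c,P)-p for c,p in pts.items()]),[.6,0,.1]).x
def world(p,l):
    c,s=np.cos(p[2]),np.sin(p[2]); return np.array([p[0]+c*l[0]-s*l[1],p[1]+s*l[0]+c*l[1],l[2]])
def tool(Pw): # offset in mm in tool axes from the measured TCP
    s=read_state(); return np.round(1e3*np.array(s["tcp_rot"]).T@(np.array(Pw)-s["position"]),1)
E
python3 - <<'E'
from h import *
S=lambda u,v:np.array([200+u/5,190+v/5]);T=lambda u,v:np.array([260+u/5,150+v/5])
B=("top",T(308,193),"j",(0,.1125,.111)),("side",S(297,225),"j",(0,.1125,.111)),("side",S(420,112),"j",(0,0,.116)),("top",T(510,265),"j",(0,0,.130))
F=[("top",T(118,40),"f",(.065,.18,.022)),("top",T(15,228),"f",(-.065,.18,.022)),("side",S(38,475),"f",(.065,.18,.022)),("side",S(222,575),"f",(-.065,.18,.022)),
("top",T(682,293),"f",(.05,-.18,.09)),("top",T(572,508),"f",(-.05,-.18,.09)),("side",S(440,40),"f",(.05,-.18,.09)),("side",S(582,95),"f",(-.05,-.18,.09))]
O=F+list(B)
def r(p):
    return np.concatenate([proj(c,world(p,np.array(l)+[0,p[3] if k=="j" else 0,0]))-px for c,px,k,l in O])
o=least_squares(r,[.55,0,-.4,-.08],loss="soft_l1");p=o.x
print(p,np.degrees(p[2]));print(np.round(r(p).reshape(-1,2),1).tolist())
np.save("p.npy",p)
print("ball",tri({"top":O[8][1],"side":O[9][1]}),world(p,(0,p[3]+.1125,.111)))
print("knob",world(p,(0,p[3],.116)),tool(world(p,(0,p[3],.116))), tool(world(p,(0,p[3]+.1125,.111))))
E
```

```text
[ 0.56712681  0.03855992 -0.39218415 -0.0914663 ] -22.47049653010836
[[-1.7, -0.4], [-2.1, 0.3], [-1.4, -1.6], [-0.5, -1.4], [-0.5, 0.4], [5.7, -10.1], [0.4, -2.2], [0.0, -1.4], [-0.9, 1.9], [0.0, -0.4], [-0.0, -1.5], [-2.7, 3.7]]
ball [0.57872178 0.05599233 0.10829312] [0.57516605 0.05799667 0.111     ]
knob [ 0.53216769 -0.04596193  0.116     ] [ 505.8 -453.4  117.6] [ 572.4 -544.1  122.6]
```

Run:
```python
from h import *
S=lambda u,v:np.array([200+u/5,190+v/5]);T=lambda u,v:np.array([260+u/5,150+v/5])
O=[("top",T(118,40),0,(.065,.18,.022)),("top",T(15,228),0,(-.065,.18,.022)),("side",S(38,475),0,(.065,.18,.022)),("side",S(222,575),0,(-.065,.18,.022)),
("top",T(682,293),0,(.05,-.18,.09)),("side",S(440,40),0,(.05,-.18,.09)),("side",S(582,95),0,(-.05,-.18,.09)),
("top",T(308,193),1,(0,.1125,.111)),("side",S(297,225),1,(0,.1125,.111)),("side",S(420,112),1,(0,0,.116)),("top",T(500,285),1,(0,0,.118))]
r=lambda p:np.concatenate([proj(c,world(p,np.array(l)+[0,k*p[3],0]))-px for c,px,k,l in O])
p=least_squares(r,[.55,0,-.4,-.09],loss="soft_l1").x
print(p,np.degrees(p[2]));print(np.round(r(p).reshape(-1,2),1).tolist())
np.save("p.npy",p)
for y,z in((0,.108),(.1125,.111),(.165,.17)): w=world(p,(0,p[3]+y,z));print(w,tool(w))
```

```text
[ 0.56741625  0.03740608 -0.38827162 -0.09072153] -22.24632514930423
[[-1.4, -0.3], [-1.8, 0.5], [-1.2, -1.8], [-0.2, -1.7], [-0.1, 0.1], [0.2, -2.5], [-0.2, -1.8], [-0.7, 1.7], [-0.1, -0.6], [-0.3, -1.7], [-0.8, 0.6]]
[ 0.53307005 -0.04656258  0.108     ] [ 506.5 -452.6  125.6]
[0.57566135 0.05756346 0.111     ] [ 572.7 -543.6  122.6]
[0.59553728 0.10615561 0.17      ] [ 603.6 -586.1   63.6]
```

```bash
R='{"gripper":0,"dx":604,"dy":-586,"dz":20,"turn":-0.942}'; true; python3 -m inch '[{"gripper":0,"dx":604,"dy":-586,"dz":20,"turn":-0.942},{"gripper":0,"dx":604,"dy":-586,"dz":20,"turn":-0.942},{"gripper":0,"dx":604,"dy":-586,"dz":20,"turn":-0.942},{"gripper":0,"dx":604,"dy":-586,"dz":20,"turn":-0.942},{"gripper":0,"dx":604,"dy":-586,"dz":20,"turn":-0.942},{"gripper":0,"dx":604,"dy":-586,"dz":20,"turn":-0.942},{"gripper":0,"dx":604,"dy":-586,"dz":20,"turn":-0.942},{"gripper":0,"dx":604,"dy":-586,"dz":20,"turn":-0.942},{"gripper":0,"dx":604,"dy":-586,"dz":20,"turn":-0.942},{"gripper":0,"dx":604,"dy":-586,"dz":20,"turn":-0.942},{"gripper":0,"dx":604,"dy":-586,"dz":20,"turn":-0.942},{"gripper":0,"dx":604,"dy":-586,"dz":20,"turn":-0.942}]'
python3 - <<'E'
from h import *
p=np.load("p.npy")
print(tool(world(p,(0,p[3]+.165,.17))),np.round(read_state()["tcp_rot"],3).tolist())
E
```

```text
time_s: 2.2
position: [0.4686, -0.0969, 0.2196]
tcp_rot: [[0.378, 0.926, 0.001], [0.926, -0.378, -0.001], [-0.0, 0.001, -1.0]]
force: [0.0, -0.6, -0.6]
opening: 0.033
[236.   40.6  49.6] [[0.378, 0.926, 0.001], [0.926, -0.378, -0.001], [-0.0, 0.001, -1.0]]
```

```bash
python3 -m inch '[{"gripper":0,"dx":45,"dy":20,"dz":10},{"gripper":0,"dx":90,"dy":35,"dz":15},{"gripper":0,"dx":135,"dy":40,"dz":20},{"gripper":0,"dx":180,"dy":40,"dz":25},{"gripper":0,"dx":220,"dy":40,"dz":30},{"gripper":0,"dx":234,"dy":40,"dz":30},{"gripper":0,"dx":234,"dy":40,"dz":30},{"gripper":0,"dx":234,"dy":40,"dz":30}]'
python3 - <<'E'
from h import *
import cv2
p=np.load("p.npy")
print(tool(world(p,(0,p[3]+.165,.113))))
a=capture("side")[170:310,190:340]; b=capture("top")[130:270,250:400]
cv2.imwrite("pics/1.png",cv2.resize(np.hstack([a,b])[:,:,::-1],(800,374),interpolation=cv2.INTER_CUBIC))
E
```

```text
[236.   40.6 106.6]invalid input
```

View pics/1.png

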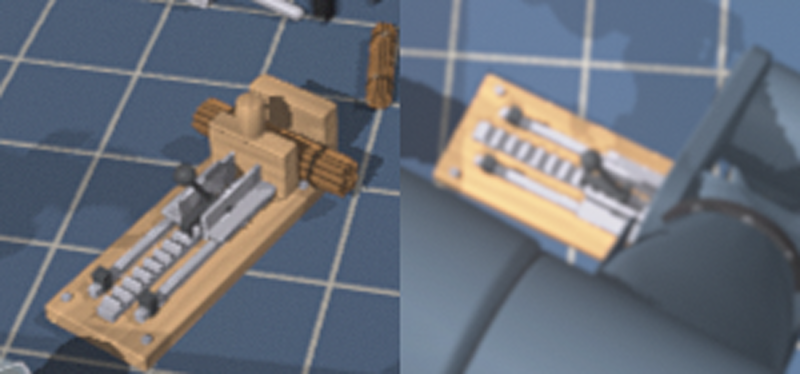

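The move was refused and the arm didn't go, so it seems every row needs all its keys. The picture shows the clamp unchanged.

```bash
python3 -m inch '[{"gripper":0,"dx":45,"dy":20,"dz":10,"turn":0},{"gripper":0,"dx":90,"dy":35,"dz":15,"turn":0},{"gripper":0,"dx":135,"dy":40,"dz":20,"turn":0},{"gripper":0,"dx":180,"dy":40,"dz":25,"turn":0},{"gripper":0,"dx":220,"dy":40,"dz":30,"turn":0},{"gripper":0,"dx":234,"dy":40,"dz":30,"turn":0},{"gripper":0,"dx":234,"dy":40,"dz":30,"turn":0},{"gripper":0,"dx":234,"dy":40,"dz":30,"turn":0}]'
python3 - <<'E'
from h import *
import cv2
p=np.load("p.npy")
print(tool(world(p,(0,p[3]+.165,.113))))
a=capture("side")[170:310,190:340]; b=capture("top")[130:270,250:400]
cv2.imwrite("pics/2.png",cv2.resize(np.hstack([a,b])[:,:,::-1],(800,374),interpolation=cv2.INTER_CUBIC))
E
```

```text
time_s: 3.1
position: [0.5927, 0.1015, 0.1893]
tcp_rot: [[0.379, 0.926, -0.001], [0.926, -0.379, -0.001], [-0.001, -0.0, -1.0]]
force: [0.5, -0.2, -0.2]
opening: 0.005
[ 5.5  0.9 76.3]
```

View pics/2.png

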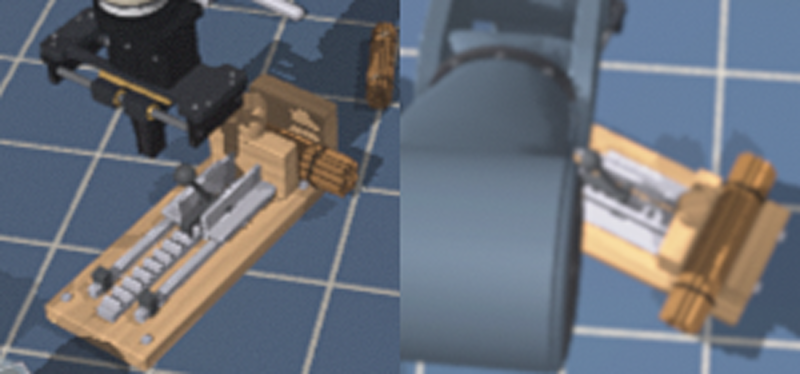

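```bash
python3 -m inch '[{"gripper":0,"dx":3,"dy":1,"dz":35,"turn":0},{"gripper":0,"dx":3,"dy":1,"dz":65,"turn":0},{"gripper":0,"dx":3,"dy":1,"dz":76,"turn":0},{"gripper":0,"dx":3,"dy":1,"dz":76,"turn":0},{"gripper":0,"dx":-10,"dy":1,"dz":76,"turn":0},{"gripper":0,"dx":-20,"dy":1,"dz":76,"turn":0},{"gripper":0,"dx":-30,"dy":1,"dz":76,"turn":0}]'
python3 - <<'E'
from h import *
import cv2
a=capture("side")[170:310,190:340]; b=capture("top")[130:270,250:400]
cv2.imwrite("pics/3.png",cv2.resize(np.hstack([a,b])[:,:,::-1],(800,374),interpolation=cv2.INTER_CUBIC))
E
```

```text
time_s: 3.9
position: [0.5834, 0.0736, 0.1149]
tcp_rot: [[0.379, 0.925, 0.003], [0.925, -0.379, 0.0], [0.001, 0.003, -1.0]]
force: [1.0, 0.5, 0.7]
opening: 0.004
```

View pics/3.png

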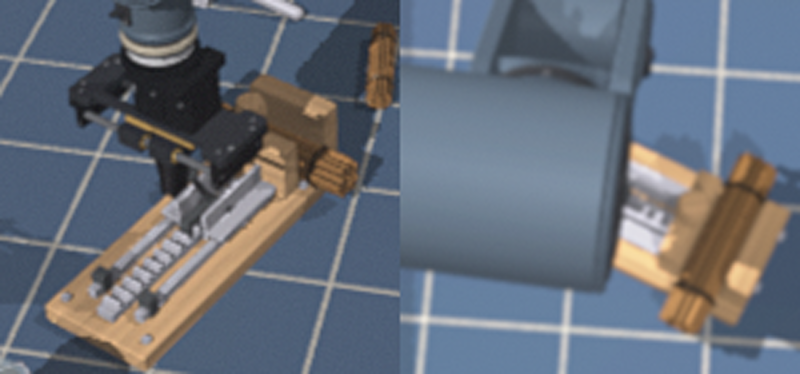

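```bash
python3 -m inch '[{"gripper":0,"dx":-12,"dy":0,"dz":0,"turn":0},{"gripper":0,"dx":-24,"dy":0,"dz":0,"turn":0},{"gripper":0,"dx":-36,"dy":0,"dz":0,"turn":0},{"gripper":0,"dx":-48,"dy":0,"dz":0,"turn":0},{"gripper":0,"dx":-58,"dy":0,"dz":0,"turn":0},{"gripper":0,"dx":-60,"dy":0,"dz":0,"turn":0},{"gripper":0,"dx":-60,"dy":0,"dz":0,"turn":0},{"gripper":0,"dx":-60,"dy":0,"dz":-40,"turn":0},{"gripper":0,"dx":-50,"dy":0,"dz":-85,"turn":0},{"gripper":100,"dx":-20,"dy":0,"dz":-90,"turn":0},{"gripper":100,"dx":20,"dy":0,"dz":-90,"turn":0},{"gripper":100,"dx":20,"dy":0,"dz":-90,"turn":0}]'
python3 - <<'E'
from h import *
import cv2
a=capture("side")[170:310,190:340]; b=capture("top")[130:270,250:400]
cv2.imwrite("pics/4.png",cv2.resize(np.hstack([a,b])[:,:,::-1],(800,374),interpolation=cv2.INTER_CUBIC))
E
```

```text
time_s: 5.2
position: [0.5921, 0.0973, 0.2043]
tcp_rot: [[0.374, 0.927, 0.004], [0.927, -0.374, 0.002], [0.003, 0.003, -1.0]]
force: [-0.3, 0.6, -0.0]
opening: 0.192
```

View pics/4.png

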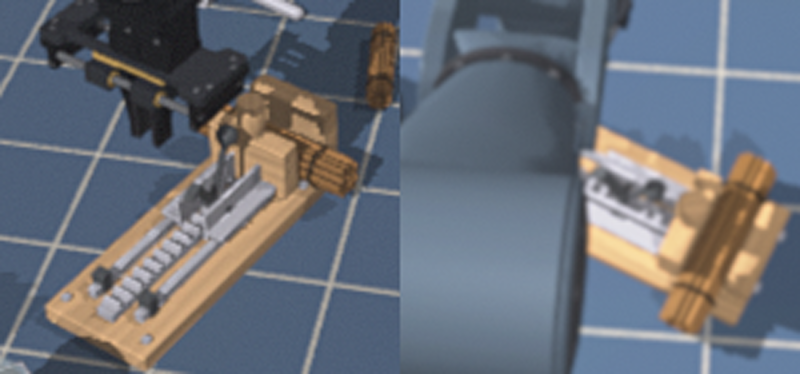

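The pawl is flipped: the ball is now next to the knob, at crop (228,135) in the side view, and the beak is off the rack. Next is the knob.

Run:
```python
from h import *
p=np.load("p.npy")
w=world(p,(0,p[3],.108));print(w,tool(w))
for z,c,px in((.116,"side",(284.3,212.5)),(.12,"top",(362,208.5))): print(c,proj(c,world(p,(0,p[3],z)))-px)
for c,px in(("side",(190+228/2.667,170+134/2.667)),("top",(250+(655-400)/2.667,130+190/2.667))): print("flipped ball",c,proj(c,world(p,(0,p[3]+.075-.0329,.1134)))-px)
```

```text
[ 0.53307005 -0.04656258  0.108     ] [-151.8    0.2   95.1]
side [-0.56853425 -1.77403879]
top [-2.77134119 -1.0666497 ]
flipped ball side [-0.66114966 -0.66387111]
flipped ball top [-0.9207686  0.0943114]
```

```bash
python3 -m inch '[{"gripper":100,"dx":-45,"dy":0,"dz":0,"turn":0},{"gripper":100,"dx":-90,"dy":0,"dz":0,"turn":0},{"gripper":100,"dx":-130,"dy":0,"dz":0,"turn":0},{"gripper":100,"dx":-152,"dy":0,"dz":0,"turn":0},{"gripper":100,"dx":-152,"dy":0,"dz":0,"turn":0},{"gripper":100,"dx":-152,"dy":0,"dz":35,"turn":0},{"gripper":100,"dx":-152,"dy":0,"dz":70,"turn":0},{"gripper":100,"dx":-152,"dy":0,"dz":93,"turn":0},{"gripper":100,"dx":-152,"dy":0,"dz":95,"turn":0},{"gripper":100,"dx":-152,"dy":0,"dz":95,"turn":0}]'
python3 - <<'E'
from h import *
import cv2
p=np.load("p.npy");print(tool(world(p,(0,p[3],.108))))
a=capture("side")[170:310,190:340]; b=capture("top")[130:270,250:400]
cv2.imwrite("pics/5.png",cv2.resize(np.hstack([a,b])[:,:,::-1],(800,374),interpolation=cv2.INTER_CUBIC))
E
```

```text
time_s: 6.3
position: [0.5325, -0.0472, 0.108]
tcp_rot: [[0.378, 0.926, -0.001], [0.926, -0.378, 0.001], [-0.0, -0.001, -1.0]]
force: [-0.2, -0.8, 0.1]
opening: 0.995
[ 0.8  0.2 -0. ]
```

View pics/5.png

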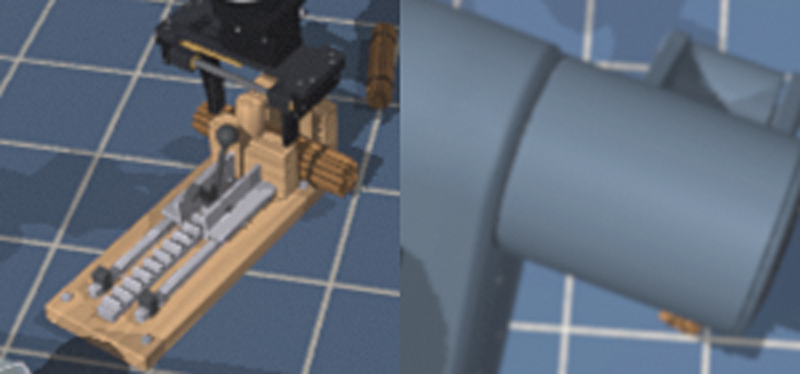

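The fingers straddle the knob, at about (210,85) and (290,120) in the crop, with the pawl clear of them. I'll close now.

```bash
python3 -m inch '[{"gripper":0,"dx":0,"dy":0,"dz":0,"turn":0},{"gripper":0,"dx":0,"dy":0,"dz":0,"turn":0},{"gripper":0,"dx":0,"dy":0,"dz":0,"turn":0},{"gripper":0,"dx":0,"dy":0,"dz":0,"turn":0},{"gripper":0,"dx":0,"dy":0,"dz":0,"turn":0},{"gripper":0,"dx":0,"dy":0,"dz":0,"turn":0},{"gripper":0,"dx":3,"dy":0,"dz":0,"turn":0},{"gripper":0,"dx":8,"dy":0,"dz":0,"turn":0},{"gripper":0,"dx":15,"dy":0,"dz":0,"turn":0},{"gripper":0,"dx":20,"dy":0,"dz":0,"turn":0},{"gripper":0,"dx":20,"dy":0,"dz":0,"turn":0}]'; python3 -c "
from h import *
p=np.load('p.npy');print(tool(world(p,(0,p[3]+.1,.108))))"
```

```text
time_s: 7.5
position: [0.5414, -0.0282, 0.1083]
tcp_rot: [[0.378, 0.926, 0.002], [0.926, -0.378, 0.0], [0.001, 0.002, -1.0]]
force: [2.8, -0.1, -2.9]
opening: 0.372
[79.9 -0.8  0.4]
```

```bash
python3 -m inch '[{"gripper":0,"dx":10,"dy":0,"dz":0,"turn":0},{"gripper":0,"dx":20,"dy":0,"dz":0,"turn":0},{"gripper":0,"dx":30,"dy":0,"dz":0,"turn":0},{"gripper":0,"dx":40,"dy":0,"dz":0,"turn":0},{"gripper":0,"dx":50,"dy":0,"dz":0,"turn":0},{"gripper":0,"dx":60,"dy":0,"dz":0,"turn":0},{"gripper":0,"dx":68,"dy":0,"dz":0,"turn":0},{"gripper":0,"dx":73,"dy":0,"dz":0,"turn":0},{"gripper":0,"dx":76,"dy":0,"dz":0,"turn":0},{"gripper":0,"dx":76,"dy":0,"dz":0,"turn":0}]'; python3 -m inch '[{"gripper":0,"dx":2,"dy":0,"dz":0,"turn":0},{"gripper":0,"dx":4,"dy":0,"dz":0,"turn":0},{"gripper":0,"dx":4,"dy":0,"dz":0,"turn":0}]'
```

```text
time_s: 8.5
position: [0.5706, 0.0421, 0.1083]
tcp_rot: [[0.378, 0.926, 0.003], [0.926, -0.378, 0.0], [0.001, 0.003, -1.0]]
force: [5.6, -2.5, -3.8]
opening: 0.368
time_s: 8.8
position: [0.5719, 0.0452, 0.1083]
tcp_rot: [[0.378, 0.926, 0.003], [0.926, -0.378, -0.0], [0.001, 0.003, -1.0]]
force: [4.5, -4.3, -4.5]
opening: 0.368
```

```bash
python3 -m inch '[{"gripper":0,"dx":1,"dy":0,"dz":0,"turn":0},{"gripper":0,"dx":2,"dy":0,"dz":0,"turn":0},{"gripper":0,"dx":2,"dy":0,"dz":0,"turn":0}]';python3 -m inch '[{"gripper":0,"dx":1,"dy":0,"dz":0,"turn":0},{"gripper":0,"dx":2,"dy":0,"dz":0,"turn":0},{"gripper":0,"dx":2,"dy":0,"dz":0,"turn":0}]'
```

```text
time_s: 9.1
position: [0.5725, 0.0468, 0.1083]
tcp_rot: [[0.378, 0.926, 0.002], [0.926, -0.378, -0.001], [0.0, 0.002, -1.0]]
force: [3.6, -3.8, -4.2]
opening: 0.372
time_s: 9.4
position: [0.5733, 0.0486, 0.1083]
tcp_rot: [[0.378, 0.926, 0.002], [0.926, -0.378, -0.001], [0.0, 0.002, -1.0]]
force: [4.8, -4.9, -4.0]
opening: 0.373
```

```bash
python3 -m inch '[{"gripper":0,"dx":1,"dy":0,"dz":0,"turn":0},{"gripper":0,"dx":2,"dy":0,"dz":0,"turn":0},{"gripper":0,"dx":3,"dy":0,"dz":0,"turn":0},{"gripper":0,"dx":3,"dy":0,"dz":0,"turn":0}]'
python3 - <<'E'
from h import *
import cv2
a=capture("side")[170:310,190:340]
cv2.imwrite("pics/6.png",cv2.resize(a[:,:,::-1],(640,597),interpolation=cv2.INTER_CUBIC))
E
```

```text
time_s: 9.8
position: [0.574, 0.0503, 0.1083]
tcp_rot: [[0.377, 0.926, 0.001], [0.926, -0.377, -0.003], [-0.002, 0.002, -1.0]]
force: [3.1, -7.9, -2.6]
opening: 0.37
```

View pics/6.png

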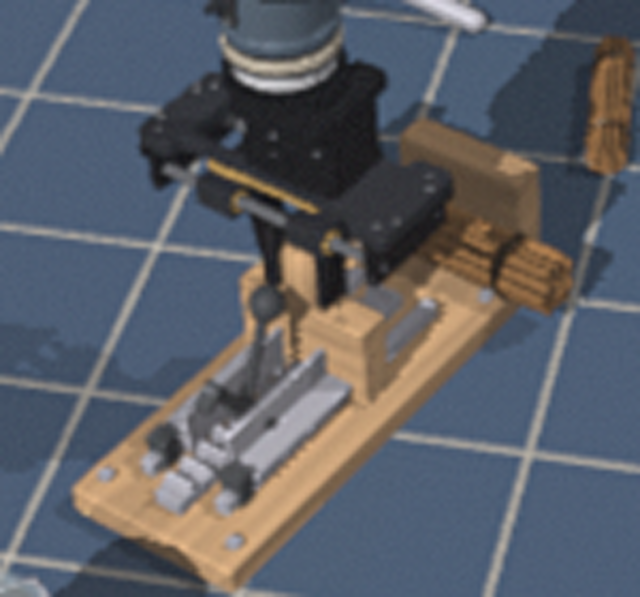

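The carriage is at the stops, at about (165,440) and (235,475), and the resistance is rising. I'll press once more to be sure.

```bash
python3 -m inch '[{"gripper":0,"dx":1,"dy":0,"dz":0,"turn":0},{"gripper":0,"dx":2,"dy":0,"dz":0,"turn":0},{"gripper":0,"dx":2,"dy":0,"dz":0,"turn":0}]'
```

```text
time_s: 10.15
position: [0.574, 0.0503, 0.1083]
tcp_rot: [[0.376, 0.926, -0.001], [0.926, -0.376, -0.006], [-0.006, 0.001, -1.0]]
force: [1.6, -13.2, -2.1]
opening: 0.373
```

```bash
python3 -m inch '[{"gripper":0,"dx":-2,"dy":0,"dz":0,"turn":0},{"gripper":70,"dx":-2,"dy":0,"dz":0,"turn":0},{"gripper":70,"dx":-2,"dy":0,"dz":0,"turn":0},{"gripper":70,"dx":-3,"dy":0,"dz":0,"turn":0},{"gripper":70,"dx":-3,"dy":0,"dz":0,"turn":0},{"gripper":70,"dx":-3,"dy":0,"dz":-20,"turn":0},{"gripper":70,"dx":-3,"dy":0,"dz":-50,"turn":0},{"gripper":70,"dx":-3,"dy":0,"dz":-90,"turn":0},{"gripper":70,"dx":-3,"dy":0,"dz":-130,"turn":0},{"gripper":70,"dx":-40,"dy":-30,"dz":-150,"turn":0},{"gripper":70,"dx":-85,"dy":-50,"dz":-150,"turn":0},{"gripper":70,"dx":-130,"dy":-70,"dz":-150,"turn":0}]'
python3 -m inch '[{"gripper":70,"dx":-45,"dy":-20,"dz":0,"turn":0},{"gripper":70,"dx":-90,"dy":-40,"dz":0,"turn":0},{"gripper":70,"dx":-135,"dy":-55,"dz":0,"turn":0},{"gripper":70,"dx":-180,"dy":-55,"dz":0,"turn":0},{"gripper":70,"dx":-200,"dy":-55,"dz":0,"turn":0},{"gripper":70,"dx":-200,"dy":-55,"dz":0,"turn":0}]'
python3 - <<'E'
from h import *
import cv2
a=capture("side")[150:350,150:390]; b=capture("top")[110:310,190:430]
cv2.imwrite("pics/7.png",cv2.resize(np.hstack([a,b])[:,:,::-1],(800,333),interpolation=cv2.INTER_CUBIC))
for c in("side","top"):
    for q in("jar","brush","scoop","bundle"): print(c,q,[(round(d["score"],2),np.round(d["extent"]).astype(int).tolist()) for d in recognise(c,q)][:2])
E
```

```text
time_s: 11.35
position: [0.4588, -0.0404, 0.2593]
tcp_rot: [[0.376, 0.927, 0.002], [0.927, -0.376, -0.001], [0.0, 0.002, -1.0]]
force: [0.7, -1.3, -0.6]
opening: 0.704
time_s: 11.95
position: [0.3329, -0.2068, 0.2586]
tcp_rot: [[0.382, 0.924, 0.001], [0.924, -0.382, -0.001], [-0.001, 0.001, -1.0]]
force: [0.3, -0.2, 0.6]
opening: 0.698
side jar [(0.97, [187, 334, 44, 61])]
side brush [(0.86, [318, 399, 118, 33])]
side scoop [(0.97, [275, 166, 61, 25]), (0.41, [263, 251, 110, 107])]
side bundle [(0.89, [412, 196, 89, 31]), (0.81, [334, 196, 15, 27])]
top jar [(0.64, [213, 157, 37, 42])]
top brush [(0.95, [161, 275, 24, 96])]
top scoop [(0.9, [488, 181, 32, 71]), (0.5, [212, 159, 39, 44])]
top bundle [(0.83, [369, 221, 42, 64]), (0.57, [460, 370, 52, 82])]
```

View pics/7.png

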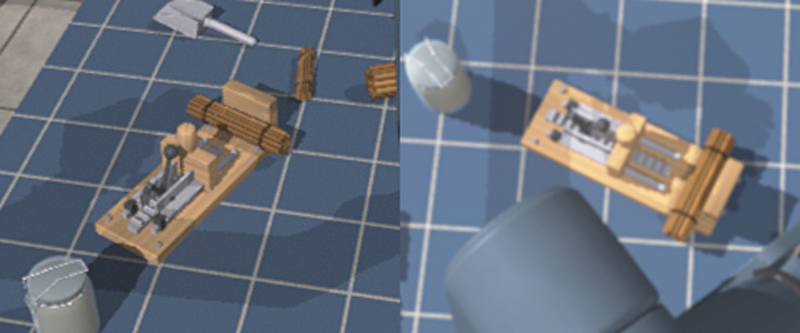

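Everything looks right: the jaw is at the stops, the ball is over towards the jaw at (170,150), and the bundle is at the fixed jaw, unmoved (top view 369,221 against 371,221 before). The jar, brush and scoop haven't moved either.

```bash
python3 -c "
from rig import *
print(hand_in())"
```

```text
the job is handed in; nothing more can be done
None
```

I flipped the pawl over with the closed fingers, then gripped the knob and drew the sliding jaw back to its end stops. After letting go, I lifted the arm clear and handed in at about 12 s of the 42 s allowed.

**Pawl:** The flipped ball showed within about 1 px of its expected place at the stop before I moved the jaw. The last picture still shows it over, with the beak off the rack.

**Jaw:** At the end the tool stopped moving while the resistance rose from about 2 N to 12 N, so the jaw is hard against the stops. The tool moved about 106 mm from the open pose over the knob, against the jaw's 100 mm of travel. I put the difference down to error in the grip position or a little slip on the round knob.

**Bundle and surroundings:** The bundle lies where it was, at (369,221) in the top view against (371,221) at the start. The jar, brush and scoop are within 1–3 px of where they began, which is within the detector's noise.

- **Detection miss:** In the last check, the side-view network reported only the look-alike bundles. I confirmed the clamped one from the top view and the picture.
- **Refused move:** One move was refused because its rows had no "turn" value, and nothing moved.
- **Picture count:** I viewed 11 pictures, one over the budget of 10.

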